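Clamp a new end piece onto a broken coat hanger

TASK

Pick the one loose beech piece that is exactly as wide as the arm of the broken hanger in the gluing jig, set it flat in the nest between the two low rails, in line with the arm and close to its broken end, and let go. Then squeeze and release the clamp's orange trigger as often as needed (never push the jaw itself) until the jaw presses the piece tight against the arm, and finish while holding the trigger squeezed, so that the jaw keeps pressing with about 15 N and does not crush the piece. Leave the other two pieces and everything else on the shelf where they are.

Things in the scene. Friction and masses are not known exactly. Their poses are not given: they have to be found in the camera images.
- jig: gluing jig fixed to the shelf: plywood board 12 mm thick, x -105 to +45, y -207 to +298 mm. Origin at shelf height under the clamp line; y runs along the clamp line from clamp to hanger, x across, z up. Black clamp housing, 36 wide, 46 high above the board, at y -142 to -57; the toothed ram (12 mm wide) runs along x = 0 through it, reaching back to y -199 at most
- broken_end (a point): middle of the hanger arm's broken end face, at x 0, y +115 mm of the jig, 18 mm above the board; axes as the jig's. The arm, fixed, is 30 mm wide and 36 mm high, lies on the board and runs on towards +y; the hanger's neck, hook and other arm lie beyond y +245
- nest (a point): point on the board's top (12 mm above the shelf) under the middle of a piece sitting fully home, centred and touching the arm; x 0, y +95 mm of the jig, axes as the jig's. The nest is the channel between two low rails, 34 mm apart inside, each 7 mm wide and 8 mm high above the board, from y +54 to +116
- handle (a point): centre of the fixed black clamp handle, a bar 82 mm long (jig x), 14 mm thick (jig y), 30 mm high on the board, at x -55, y -135 mm of the jig; axes as the jig's
- piece_a: loose beech piece 24 mm wide (its x), 40 mm long (y), 36 mm high, upright; too narrow. Origin at the centre of its underside
- piece_b: loose beech piece 30 mm wide (its x), 40 mm long (y), 36 mm high, upright, about 30 g; the same width as the hanger arm. Origin at the centre of its underside
- piece_c: loose beech piece 37 mm wide (its x), 40 mm long (y), 36 mm high, upright; too wide for the nest. Origin at the centre of its underside
- trigger_blade: orange trigger, a flat-lying bar 82 mm long (jig x), 12 thick (jig y), 24 high. Origin at its centre, 18 mm above the board, at rest at x -55, y -78 mm of the jig; axes as the jig's. 44 mm free between it and the handle behind it (-y), free space before it (+y). It slides straight along -y of the jig when squeezed towards the handle; a spring (2.5 to 5 N) returns it
- trigger (a joint): trigger squeeze in m: 0 released, 0.026 fully squeezed. The ratchet moves the ram forward by half of what the trigger moves. Teeth are 5 mm apart, so up to the first 10 mm or so of trigger travel in a stroke may be idle until a tooth is caught. Release it fully between strokes. Near 15 N of clamping it takes about 13 N
- ram (a joint): forward travel of the toothed ram in m, 0 (back) to 0.085; starts between 0.006 and 0.030. A friction brake holds it: when the trigger is let go, clamping force above about 4 to 6 N is lost. With the jaw unpressed its front face lies at y = 25 mm + this value in the jig frame, so it touches a fully home piece at 0.050
- nose (a joint): how far the jaw face is pushed back against its spring, in m, 0 to 0.0138: 2.5 N of clamping force per mm, so 0.006 is 15 N
- jaw_face: orange jaw face on the front of the ram, 28 x 28 mm and 7 mm thick, centre 18 mm above the board. Origin at the centre of its front face; axes as the jig's
- canister: bystander: lidded steel canister, 78 mm across, 118 mm high, origin under its centre
- clip_tray: bystander: pink hair clip tray 100 x 150 x 22 mm, origin under its centre
- ring_dish: bystander: white ceramic ring dish, 84 mm across, 24 mm high, origin under its centre
- bauble: bystander: blue glass bauble standing on its brass cap, 56 mm across, 64 mm high, origin under its centre
There are look-alikes about, which are no part of the job. What is shaped like the piece_b but grey or red is not meant.

How it is judged (in metres and radians):
On the way, in this order (a step that is already met when the one before it is completed fails the run):
1. the 30 mm piece stands flat in the nest, in line with the arm and within 12 mm of its end, and is let go (x of piece_b in the frame of jig between -0.004 and 0.004 m and z of piece_b in the frame of jig below 0.0155 m and angle between piece_b's own z axis and vertical below 0.08 rad and angle between the y axis of piece_b and the y axis of jig, either way round below 0.15 rad and contact force between each of the fingers, the arm and piece_b below 0.3 N and y of piece_b in the frame of nest above -0.012 m), for 0.2 s.
2. the robot works the trigger and the jaw touches the piece (contact force between jaw_face and piece_b above 1.5 N and value of joint trigger above 0.003 m), for 0.1 s.
At the end, for the whole second after the job is handed in: Trigger held squeezed (over 3 mm, over 2 N); jaw presses the 30 mm piece with 8 to 23 N; piece home against the arm (3 mm), flat on the board, centred in the nest (4 mm), aligned (0.15 rad), at rest and not touched by the robot (x of piece_b in the frame of jig between -0.004 and 0.004 m and z of piece_b in the frame of jig below 0.0155 m and angle between piece_b's own z axis and vertical below 0.08 rad and angle between the y axis of piece_b and the y axis of jig, either way round below 0.15 rad and contact force between each of the fingers, the arm and piece_b below 0.3 N and y of piece_b in the frame of nest between -0.003 and 0.003 m and contact force between jaw_face and piece_b between 8 and 23 N and value of joint trigger above 0.003 m and contact force between any of the fingers, the arm and trigger_blade above 2 N and linear speed of piece_b below 0.01 m/s); the arm keeps its last pose, push and grip.
It fails at once if the piece is crushed: the jaw presses it with more than 30 N (contact force between jaw_face and piece_b above 30 N).
It fails at once if the robot pushes the jaw by hand (contact force between any of the fingers, the arm and jaw_face above 3 N).
It fails at once if one of the wrong pieces is moved by more than 30 mm (distance of any of piece_a, piece_c from where it was at the start of the episode above 0.03 m).
It fails at once if a bystander is moved by more than 30 mm or tipped (distance of any of canister, clip_tray, ring_dish, bauble from where it was at the start of the episode above 0.03 m or angle between any of canister, clip_tray, ring_dish, bauble's own z axis and vertical above 0.5 rad).
It also fails if it takes over 72 s, if anything falls off the work surface, if the arm or the gripper's body presses on something with over 40 N, if the wrist force passes 120 N, or if a joint passes its speed limit or range.

ROBOT

A 6-joint arm with a two-finger parallel gripper is mounted at the origin on the work surface. World frame = base frame: x ahead of the robot, y to its left, z up, the work surface at z = 0. Lengths are in mm, angles in rad, forces in N, time in s.
With the tool pointing down it reaches from about 325 to 900 mm from the base axis. Payload 6.1 kg.
Tool frame: the origin (TCP) lies between the finger pads; the fingertips stand 17 mm ahead of it and the grasp point (between the pads) lies 2 mm behind it; z points along the fingers, y is the line along which they close (so a half turn about z gives the same grasp; the last joint's range is limited). The gripper opens to 85 mm and grips with 20 to 120 N. Pads are 22 mm wide; open, the fingers measure 114 mm over their backs; the gripper's body (76 mm by 85 mm) begins 54 mm behind the grasp point. The pads swing forward as they close: fully open they stand 13 mm farther back than shut.
Start: joints at [1.223, 0.22, 1.526, -0, 1.395, -0.126], TCP at [137.49, 609.682, 248.3] pointing down, gripper open.
Joint ranges: [-2.98, 2.98], [-0.91, 2.08], [0.09, 2.57], [-1.24, 4.39], [0.2, 2.65], [-2.68, 2.68]. Speed limits (rad/s): [2.57, 2.57, 3.01, 3.14, 3.14, 3.14].

INTERFACE

Orientations are given as a unit quaternion [x, y, z, w].
In Python, from station import env gives the robot as it stands. The module is installed in compiled form; this text tells all that it offers.
- The arm moves only by the tool play_rows, never from a script. Its argument "motion" is a list of rows, each a list of 3 entries, a list of its own where there are three numbers: the opening, from 0 (shut) to 1 (fully open), then the shift along the tool's x, y, z in cm, then the turn about the tool's z in rad. A call has 1 to 20 rows; each row is the pose to reach, as a shift and turn from the pose commanded when the call began, along the tool's axes at that moment; what a row does not reach only later rows make up. A row lasts 1/12 s, in which the tool goes at most 41.7 mm and 7.16 degrees, less where a joint would pass 70% of its speed; a pose out of reach is approached as far as the arm can. A call with a gripper value outside its range is refused whole. The fingers move at their own pace and stop on an object; the grip force is fixed at half the most. Time passes only in rows, so rows that repeat a pose let the fingers close. It gives the time, the measured TCP pose, the force, the opening and the grip force at its end, in the units of the state.
- env.get_obs(): the state, without advancing time (a new reading comes with each control period).
- env.capture(name): name is "side" or "top" or "wrist"; returns a dict with "color" (480x640x3 uint8, red, green, blue), "mtx" (3x3 intrinsics, pixels), "world_from_camera" (4x4, takes a point from camera to world coordinates). Camera axes: x right, y up, looking along -z (the intrinsics and any distortion apply to the point x, -y, -z); pixel columns grow to the right and rows downward; lengths in mm; the calibration is good to about 2 mm. The wrist camera is an equidistant fisheye: a pixel r from the principal point sees the ray r / f radians off the axis. A picture is of the moment at which its call begins. There is no depth.
- env.hand_in(): hands the job in; it is judged then, once.
Trained networks look in the newest picture that a camera, given by its name, has taken for a name from the list of things; names that differ only in an ending like _2 or _b are one class to them, and where a whole thing is asked for, a point or a joint stands for the part that bears it (a point fixed in the world has none). Each returns a list of dicts, best first, with "confidence" (0 to 1); they miss things now and then, are a little off and sometimes report something else, mostly with a low value. They report only what shows in the picture. A call takes as long as a camera call. They do not tell look-alikes from the thing itself.
- env.spot_in(query, camera): "point" ([column, row] in pixels, amid what is visible of it).
The state is a dict: "t": time; "joint_positions": joint angles; "dq": joint speeds; "joint_efforts": joint torques, N m; "tcp_pos": TCP position; "tcp_rot": TCP orientation; "ft_force": force on the tool from outside, world axes, zero at the start; "moment": the same for the moment, N m; "width": finger opening in mm; "finger_force": force on a finger pad.
Only numpy, scipy, OpenCV 4.12 (cv2) and the standard library are available. Lean on these libraries where they do the work, as an engineer would, in place of code of your own. Each camera call takes 0.05 s, during which the arm holds its last target. There are 200 camera calls.

## Working session

There is one attempt and no reset: what is moved stays moved. The work goes in short steps, Python scripts to look and compute and a tool call to move; the robot and the scene stay as the last step left them, time stands still between calls to the robot, and variables do not carry over. Pictures are saved under pics/ and viewed, at most 10 in all, crops included, and the job is handed in when it is done.

Besides the shell and the picture viewer there is one more tool, called after "Request:" as a command line: name --argument value ..., lists and objects as JSON in quotes. play_rows: Moves the arm, as the interface text tells. Its arguments: {"type":"object","properties":{"motion":{"type":"array"}},"required":["motion"]}

```bash
mkdir -p pics; python3 - <<'E'
from station import env
import cv2,numpy as np
o=env.get_obs();print({k:np.round(v,3) for k,v in o.items()})
for c in ["top","side"]:
    r=env.capture(c);cv2.imwrite(f"pics/{c}1.png",r["color"][:,:,::-1])
    print(c,r["mtx"].round(1).tolist(),r["world_from_camera"].round(3).tolist())
    for q in ["jig","nest","handle","broken_end","piece_b","trigger_blade","jaw_face"]:
        print(q,[(np.round(d["point"],0).tolist(),round(d["confidence"],2)) for d in env.spot_in(q,c)][:5])
E
```

```text
{'t': np.float64(0.0), 'joint_positions': array([ 1.223,  0.221,  1.528, -0.   ,  1.395, -0.126]), 'dq': array([-0.   , -0.   ,  0.   , -0.   , -0.001,  0.   ]), 'joint_efforts': array([-0.0000e+00, -4.9690e+01, -3.8939e+01, -0.0000e+00,  1.1000e-02,
        0.0000e+00]), 'tcp_pos': array([137.307, 609.141, 247.181]), 'tcp_rot': array([ 0.111,  0.994, -0.001, -0.   ]), 'ft_force': array([ 0.129, -0.239, -0.141]), 'moment': array([-0.041, -0.04 ,  0.051]), 'finger_force': np.float64(0.0), 'width': np.float64(85.212)}
top [[516.5, 0.0, 317.7], [0.0, 516.5, 235.8], [0.0, 0.0, 1.0]] [[0.028, 0.982, -0.189, 356.43], [-1.0, 0.027, -0.006, -57.324], [-0.001, 0.189, 0.982, 1161.548], [0.0, 0.0, 0.0, 1.0]]
jig [([246.0, 252.0], 0.57)]
nest [([242.0, 248.0], 0.64), ([258.0, 238.0], 0.63)]
handle [([242.0, 253.0], 0.65)]
broken_end [([246.0, 250.0], 0.97)]
piece_b [([432.0, 222.0], 0.93), ([403.0, 317.0], 0.81), ([464.0, 291.0], 0.75), ([458.0, 241.0], 0.67), ([428.0, 280.0], 0.62)]
trigger_blade [([300.0, 267.0], 0.62)]
jaw_face [([257.0, 241.0], 0.42)]
side [[512.3, 0.0, 315.1], [0.0, 512.3, 245.2], [0.0, 0.0, 1.0]] [[0.865, 0.284, -0.413, 89.52], [-0.501, 0.449, -0.74, -906.294], [-0.024, 0.847, 0.531, 653.9], [0.0, 0.0, 0.0, 1.0]]
jig [([279.0, 239.0], 0.74)]
nest [([279.0, 242.0], 0.73)]
handle [([279.0, 240.0], 0.97)]
broken_end [([280.0, 242.0], 0.87), ([280.0, 254.0], 0.23)]
piece_b [([339.0, 330.0], 0.94), ([404.0, 307.0], 0.92), ([358.0, 362.0], 0.92), ([406.0, 333.0], 0.82), ([290.0, 327.0], 0.59)]
trigger_blade [([281.0, 254.0], 0.58)]
jaw_face []
```

```bash
python3 - <<'E'
import cv2
a=cv2.imread("pics/top1.png")[90:390,110:510];cv2.imwrite("pics/top1c.png",cv2.resize(a,(800,600),interpolation=cv2.INTER_CUBIC))
E
```

```text
(no output)
```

View pics/top1c.png

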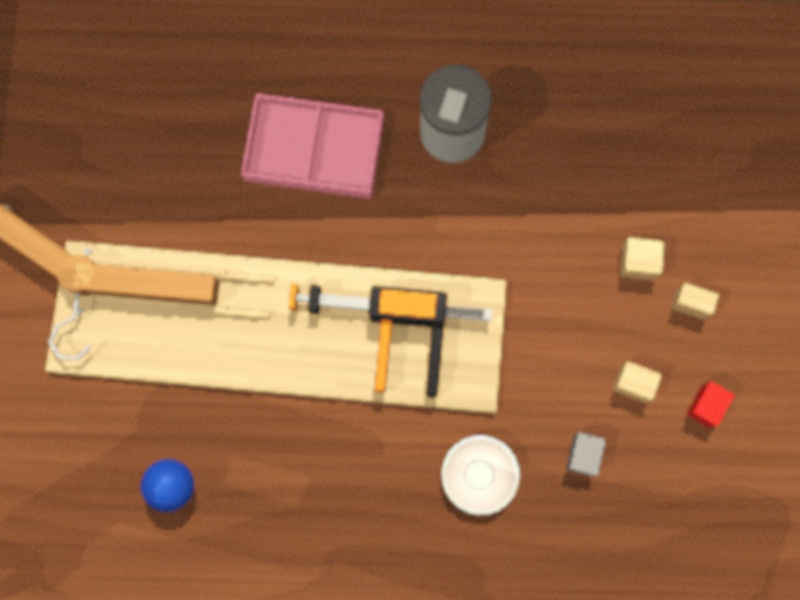

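View pics/side1.png

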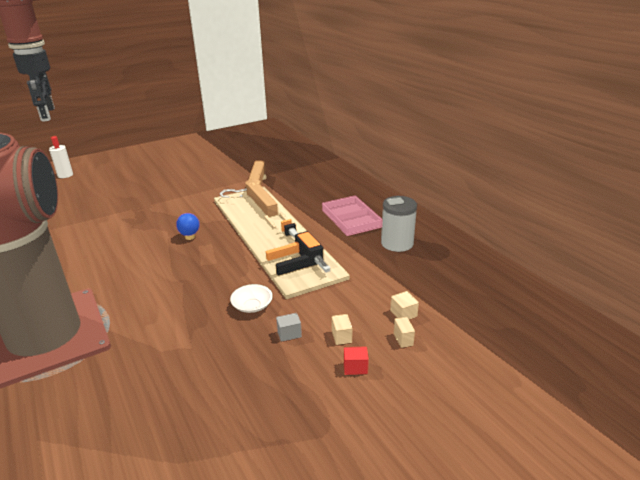

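The top crop shows the board with corners near (66,242), (506,280), (496,412) and (48,375). The beech pieces are at (643,258) largest, (697,301) narrow and (638,382) middle, and the grey and red decoys are below them. Next I'll measure these.

```bash
cat > h.py <<'E'
import numpy as np,cv2
from station import env
from scipy.spatial.transform import Rotation as R
def ray(cap,px):
    M=cap["mtx"];T=cap["world_from_camera"];px=np.atleast_2d(px).astype(float)
    q=np.c_[(px[:,0]-M[0,2])/M[0,0],(px[:,1]-M[1,2])/M[1,1]]
    if cap.get("fish"):
        th=np.linalg.norm(q,axis=1,keepdims=True)+1e-12
        d=np.c_[q/th*np.sin(th),np.cos(th)]
    else: d=np.c_[q,np.ones(len(q))]
    return T[:3,3],(d*[1,-1,-1])@T[:3,:3].T
def onplane(cap,px,z):
    o,d=ray(cap,px);return (o+d*((z-o[2])/d[:,2])[:,None])[:,:2]
def project(cap,P):
    M=cap["mtx"];T=cap["world_from_camera"]
    c=(np.atleast_2d(P)-T[:3,3])@T[:3,:3]*[1,-1,-1]
    if cap.get("fish"):
        r=np.linalg.norm(c[:,:2],axis=1,keepdims=True)+1e-12
        q=c[:,:2]/r*np.arctan2(r,c[:,2:])
    else: q=c[:,:2]/c[:,2:]
    return q*[M[0,0],M[1,1]]+M[:2,2]
def ortho(cap,x0,x1,y0,y1,z,s):
    # image up = +x world, left = +y world; s px/mm
    ys=np.arange(y1,y0,-1/s);xs=np.arange(x1,x0,-1/s);Y,X=np.meshgrid(ys,xs)
    p=project(cap,np.c_[X.ravel(),Y.ravel(),np.full(X.size,z)]).astype(np.float32)
    return cv2.remap(cap["color"],p[:,0].reshape(X.shape),p[:,1].reshape(X.shape),cv2.INTER_LINEAR)[:,:,::-1]
def wrist():
    c=env.capture("wrist");c["fish"]=True;return c
E
python3 - <<'E'
from h import *
c=env.capture("top")
C=np.array([[66,242],[506,280],[496,412],[48,375]])/2+[110,90]
P=onplane(c,C,12);print(P.round(1))
J=np.array([[45,298],[45,-207],[-105,-207],[-105,298]],float)
jc,pc=J.mean(0),P.mean(0);U,S,V=np.linalg.svd((J-jc).T@(P-pc));Rm=(U@V).T
t=pc-Rm@jc;print("jig yaw",np.arctan2(Rm[1,0],Rm[0,0]),"t",t,"res",(J@Rm.T+t-P).round(1).tolist())
img=cv2.cvtColor(c["color"],cv2.COLOR_RGB2HSV)
for n,(u,v) in {"1":(643,258),"2":(697,301),"3":(638,382)}.items():
    u=u/2+110;v=v/2+90;u,v=int(u),int(v)
    print(n,c["color"][v-10:v+14:2,u].tolist(),onplane(c,[u,v],36))
E
```

```text
[[ 624.4  350.7]
 [ 594.  -153. ]
 [ 444.3 -143.6]
 [ 471.6  356.8]]
jig yaw -0.056874109920840576 t [560.94744973  55.57916564] res [[-1.6, -0.2], [0.1, -0.6], [0.0, -1.5], [1.5, 2.3]]
1 [[190, 159, 105], [251, 237, 173], [253, 239, 175], [254, 239, 176], [254, 240, 178], [253, 234, 172], [254, 224, 162], [253, 227, 163], [228, 200, 140], [159, 126, 83], [135, 98, 60], [118, 73, 45]] [[ 618.29563743 -302.51371983]]
2 [[150, 91, 50], [169, 118, 73], [241, 213, 152], [253, 224, 162], [253, 221, 159], [253, 228, 167], [252, 227, 164], [215, 183, 127], [155, 123, 78], [135, 98, 65], [112, 70, 40], [111, 63, 39]] [[ 572.23576252 -361.64885777]]
3 [[159, 104, 63], [234, 200, 139], [253, 228, 165], [253, 232, 168], [253, 235, 170], [253, 230, 166], [254, 224, 163], [252, 225, 161], [213, 184, 125], [155, 119, 78], [117, 69, 45], [112, 67, 40]] [[ 479.41453806 -296.25570657]]
```

```bash
python3 - <<'E'
from h import *
c=env.capture("top")
o=ortho(c,420,680,-400,-240,36,4)
g=cv2.GaussianBlur(o,(0,0),2)
m=((g[:,:,2]>200)&(g[:,:,1]>175)&(g[:,:,0]>110)&(g[:,:,0]<200)).astype(np.uint8)
for k in cv2.findContours(m,0,2)[0]:
    if cv2.contourArea(k)>3000:
        (u,v),(w,h),a=cv2.minAreaRect(k);print("world",680-v/4,-240-u/4,"size",w/4,h/4,"ang",a)
cv2.imwrite("pics/o1.png",cv2.resize(o,None,fx=.57,fy=.57))
E
```

```text
world 481.8135681152344 -296.90576171875 size 40.71773910522461 30.61363410949707 ang 20.376436233520508
world 574.7946548461914 -363.34908294677734 size 40.54738998413086 24.18414306640625 ang 17.878694534301758
world 621.8703460693359 -304.5181121826172 size 41.21367263793945 38.36626052856445 ang 4.939215660095215
```

View pics/o1.png

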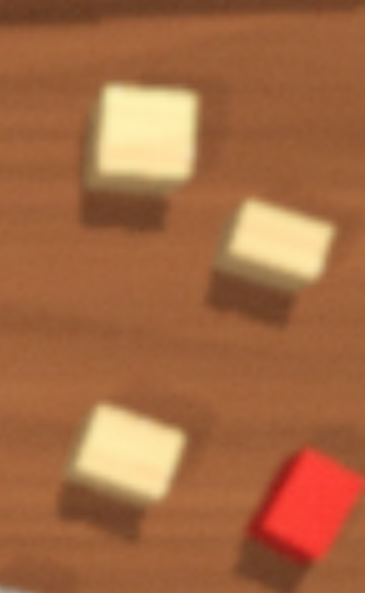

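```bash
cat >> h.py <<'E'
def rel(x,y,z,psi=None):
    "shift (cm) & turn from the measured pose; psi = world angle of tool y"
    o=env.get_obs();r=R.from_quat(o["tcp_rot"]);m=r.as_matrix()
    s=m.T@(np.array([x,y,z])-o["tcp_pos"])/10
    p=np.arctan2(m[1,1],m[0,1]);t=0 if psi is None else p-psi
    return s.round(2).tolist(),round(float(t),3)
E
python3 - <<'E'
from h import *
print(rel(470,200,240,.5),rel(490,-140,220,-.356),rel(482,-297,200,-.356))
E
```

```text
([-41.45, -32.65, 0.83], 0.849) ([-50.88, -65.38, 2.83], 1.705) ([-53.55, -80.87, 4.83], 1.705)
```

Request:
play_rows --motion '[[0.8,[-41.5,-32.6,0.8],0.85],[0.8,[-41.5,-32.6,0.8],0.85],[0.8,[-41.5,-32.6,0.8],0.85],[0.8,[-41.5,-32.6,0.8],0.85],[0.8,[-41.5,-32.6,0.8],0.85],[0.8,[-41.5,-32.6,0.8],0.85],[0.8,[-41.5,-32.6,0.8],0.85],[0.8,[-41.5,-32.6,0.8],0.85],[0.8,[-41.5,-32.6,0.8],0.85],[0.8,[-41.5,-32.6,0.8],0.85],[0.8,[-41.5,-32.6,0.8],0.85],[0.8,[-41.5,-32.6,0.8],0.85],[0.8,[-50.9,-65.4,2.8],1.7],[0.8,[-50.9,-65.4,2.8],1.7],[0.8,[-50.9,-65.4,2.8],1.7],[0.8,[-50.9,-65.4,2.8],1.7],[0.8,[-50.9,-65.4,2.8],1.7],[0.8,[-50.9,-65.4,2.8],1.7],[0.8,[-50.9,-65.4,2.8],1.7],[0.8,[-50.9,-65.4,2.8],1.7]]'

```text
t: 2.57
tcp_pos: [486.8, -111.3, 222.4]
tcp_rot: [0.821, 0.571, 0.0, 0.0]
ft_force: [1.0, 0.8, 0.7]
width: 68.2
finger_force: 0.0
```

```bash
python3 - <<'E'
from h import *
c=wrist();print(c["mtx"].round(1).tolist(),c["world_from_camera"].round(2).tolist())
cv2.imwrite("pics/w1.png",c["color"][:,:,::-1])
print(env.get_obs()["tcp_pos"],rel(482,-297,200,-.356))
E
```

```text
[[371.6, 0.0, 318.1], [0.0, 371.6, 241.6], [0.0, 0.0, 1.0]] [[0.94, 0.33, 0.1, 512.61], [-0.35, 0.89, 0.28, -41.28], [0.0, -0.3, 0.96, 349.37], [0.0, 0.0, 0.0, 1.0]]
[ 487.16358956 -118.27090239  222.07711191] ([-16.92, 5.75, 2.3], -0.0)
```

View pics/w1.png

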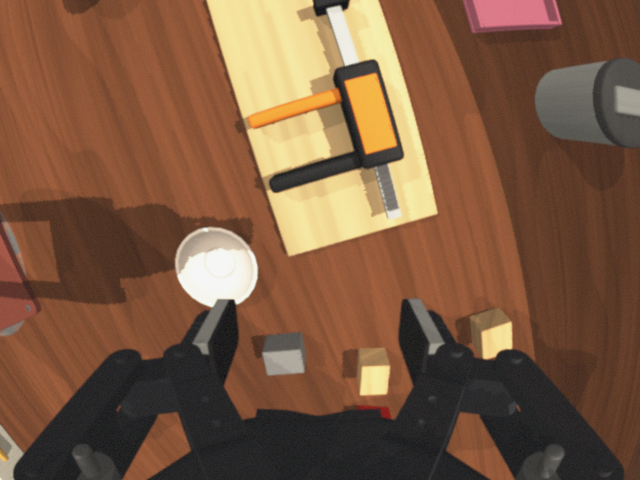

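The wrist view shows the board's near corners at (289,255) and (437,213), with piece_b between the fingers at (373,372). Next: refine both.

```bash
python3 - <<'E'
from h import *
c=wrist()
print(onplane(c,[[289,253],[437,213]],12))
o=ortho(c,440,530,-345,-255,36,6);cv2.imwrite("pics/o2.png",o)
g=cv2.GaussianBlur(o,(0,0),2)
print(g[::60,::60].tolist()[4])
m=((g[:,:,2]>200)&(g[:,:,1]>175)&(g[:,:,0]<200)).astype(np.uint8)
for k in cv2.findContours(m,0,2)[0]:
    if cv2.contourArea(k)>2000:
        (u,v),(w,h),a=cv2.minAreaRect(k);print("world",530-v/6,-255-u/6,"size",w/6,h/6,"ang",a)
print(rel(482,-297,200,-.356))
E
```

```text
[[ 446.79605496 -148.10288248]
 [ 594.27652226 -160.21272372]]
[[64, 95, 146], [88, 129, 166], [83, 123, 160], [164, 235, 246], [161, 233, 246], [156, 228, 246], [125, 191, 232], [56, 86, 141], [51, 77, 128]]
world 481.1973571777344 -297.8777160644531 size 40.47070821126302 29.531321207682293 ang 19.79887580871582
([-17.25, 5.91, 2.24], -0.001)
```

Request:
play_rows --motion '[[0.55,[-17.3,5.9,6],0],[0.55,[-17.3,5.9,8],0],[0.55,[-17.3,5.9,10],0],[0.55,[-17.3,5.9,10],0],[0.55,[-17.3,5.9,10],0],[0.55,[-17.3,5.9,10],0],[0.55,[-17.3,5.9,10],0],[0.55,[-17.3,5.9,10],0]]'

```text
t: 3.33
tcp_pos: [483.1, -291.1, 122.1]
tcp_rot: [0.82, 0.573, 0.0, -0.0]
ft_force: [0.4, 0.1, 0.1]
width: 47.2
finger_force: 0.0
```

```bash
python3 - <<'E'
from h import *
o=env.get_obs();print(o["tcp_pos"],o["width"],rel(481.5,-297.4,28,-.35))
E
```

```text
[ 483.08590298 -291.09511988  122.14259005] 47.24415462837588 ([-0.65, 0.07, 9.41], -0.001)
```

Request:
play_rows --motion '[[0.55,[-0.65,0.05,3],0],[0.55,[-0.65,0.05,6.5],0],[0.55,[-0.65,0.05,9.4],0],[0.55,[-0.65,0.05,9.4],0],[0.55,[-0.65,0.05,9.4],0],[0.2,[-0.65,0.05,9.4],0],[0.2,[-0.65,0.05,9.4],0],[0.2,[-0.65,0.05,9.4],0],[0.2,[-0.65,0.05,9.4],0],[0.2,[-0.65,0.05,9.4],0],[0.2,[-0.65,0.05,9.4],0]]'

```text
t: 4.25
tcp_pos: [483.4, -299.4, 31.5]
tcp_rot: [0.82, 0.573, 0.001, 0.003]
ft_force: [0.6, 1.7, 8.1]
width: 28.9
finger_force: 61.2
```

Request:
play_rows --motion '[[0.2,[0,0,-1],0],[0.2,[0,0,-4],0],[0.2,[0,0,-8],0],[0.2,[0,0,-8],0],[0.2,[0,0,-8],0]]'

```text
t: 4.67
tcp_pos: [483.5, -300.2, 113.0]
tcp_rot: [0.82, 0.573, 0.001, 0.004]
ft_force: [0.1, 0.3, -0.7]
width: 29.2
finger_force: 60.1
```

```bash
python3 - <<'E'
from h import *
c=wrist();o=env.get_obs();print({k:np.round(o[k],3) for k in["t","tcp_pos","tcp_rot","ft_force","width","finger_force"]})
s=env.capture("side");cv2.imwrite("pics/mix.png",np.hstack([cv2.resize(c["color"][200:480,150:500],None,fx=1.14,fy=1.14),cv2.resize(s["color"][200:400,260:510],(399,319))])[:,:,::-1])
cv2.imwrite("pics/w2.png",c["color"][:,:,::-1])
E
```

```text
{'t': np.float64(4.717), 'tcp_pos': array([ 482.176, -299.065,  110.599]), 'tcp_rot': array([0.82 , 0.573, 0.001, 0.002]), 'ft_force': array([-0.741,  0.39 , -0.317]), 'width': np.float64(28.889), 'finger_force': np.float64(60.136)}
```

View pics/mix.png

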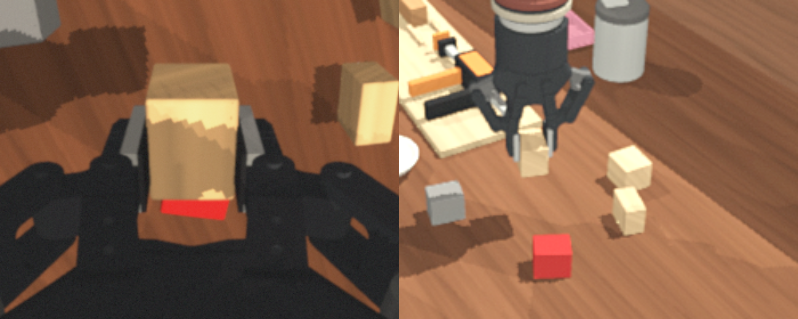

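```bash
python3 - <<'E'
from h import *
print(rel(563.2,95.5,165,-.057))
E
```

```text
([39.79, -5.83, -5.64], -0.294)
```

Request:
play_rows --motion '[[0.2,[0,0,-4],0],[0.2,[6,-1,-5.6],-0.05],[0.2,[12,-2,-5.6],-0.1],[0.2,[39.8,-5.8,-5.6],-0.29],[0.2,[39.8,-5.8,-5.6],-0.29],[0.2,[39.8,-5.8,-5.6],-0.29],[0.2,[39.8,-5.8,-5.6],-0.29],[0.2,[39.8,-5.8,-5.6],-0.29],[0.2,[39.8,-5.8,-5.6],-0.29],[0.2,[39.8,-5.8,-5.6],-0.29],[0.2,[39.8,-5.8,-5.6],-0.29],[0.2,[39.8,-5.8,-5.6],-0.29],[0.2,[39.8,-5.8,-5.6],-0.29],[0.2,[39.8,-5.8,-5.6],-0.29]]'

```text
t: 5.93
tcp_pos: [562.5, 95.1, 162.7]
tcp_rot: [0.728, 0.685, -0.001, -0.001]
ft_force: [-0.4, -1.2, -0.9]
width: 28.7
finger_force: 60.1
```

```bash
python3 - <<'E'
from h import *
o=env.get_obs();print({k:np.round(o[k],3) for k in["t","tcp_pos","tcp_rot","ft_force","width","finger_force"]})
c=wrist();np.savez("w3.npz",**c);cv2.imwrite("pics/w3.png",c["color"][:,:,::-1])
# ortho in assumed jig frame at z=20 (rail tops): up=+jig y
a=-.0569;t=np.array([560.95,55.58]);Rm=np.array([[np.cos(a),-np.sin(a)],[np.sin(a),np.cos(a)]])
def oj(z,x0,x1,y0,y1,s):
    Y,X=np.meshgrid(np.arange(y1,y0,-1/s),np.arange(x0,x1,1/s),indexing="ij")
    W=np.c_[X.ravel(),Y.ravel()]@Rm.T+t
    p=project(c,np.c_[W,np.full(len(W),z)]).astype(np.float32)
    return cv2.remap(c["color"],p[:,0].reshape(X.shape),p[:,1].reshape(X.shape),cv2.INTER_LINEAR)[:,:,::-1]
im=np.hstack([oj(20,-60,60,20,150,3),oj(48,-60,60,20,150,3)])
for k in(0,360):
    for x in range(-60,61,20): cv2.line(im,(k+(x+60)*3,0),(k+(x+60)*3,5),(255,0,0),1)
for y in range(20,151,10): cv2.line(im,(0,(150-y)*3),(6,(150-y)*3),(255,0,0),1)
cv2.imwrite("pics/o3.png",im)
E
```

```text
{'t': np.float64(5.933), 'tcp_pos': array([562.506,  95.133, 162.69 ]), 'tcp_rot': array([ 0.728,  0.685, -0.001, -0.001]), 'ft_force': array([-0.395, -1.228, -0.898]), 'width': np.float64(28.66), 'finger_force': np.float64(60.102)}
```

View pics/o3.png

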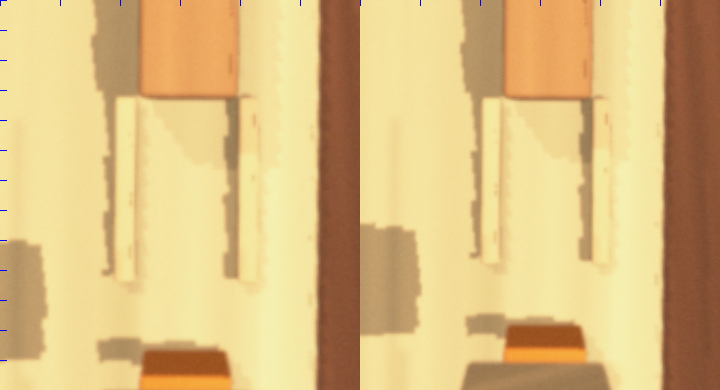

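The ortho view at rail-top height puts the rails at px 116–136 and 240–259. The channel is therefore about +2.6 mm in x and +2.5 mm in y from my first jig estimate, with the yaw right. Before placing, I'll check wrist-camera bias against the held piece.

```bash
python3 - <<'E'
from h import *
c=dict(np.load("w3.npz"));o=env.get_obs();m=R.from_quat(o["tcp_rot"]).as_matrix()
def tool(z,s=4):
    X,Y=np.meshgrid(np.arange(40,-10,-1/s),np.arange(30,-30,-1/s),indexing="ij")
    P=o["tcp_pos"]+np.c_[X.ravel(),Y.ravel(),np.full(X.size,z)]@m.T
    p=project(c,P).astype(np.float32)
    return cv2.remap(c["color"],p[:,0].reshape(X.shape),p[:,1].reshape(X.shape),cv2.INTER_LINEAR)[:,:,::-1]
cv2.imwrite("pics/o4.png",np.hstack([cv2.resize(tool(-4.5),None,fx=1.5,fy=1.5),cv2.resize(tool(31.5),None,fx=1.5,fy=1.5)]))
print(m.round(3))
E
```

```text
[[ 0.062  0.998 -0.002]
 [ 0.998 -0.062 -0.001]
 [-0.001 -0.002 -1.   ]]
```

View pics/o4.png

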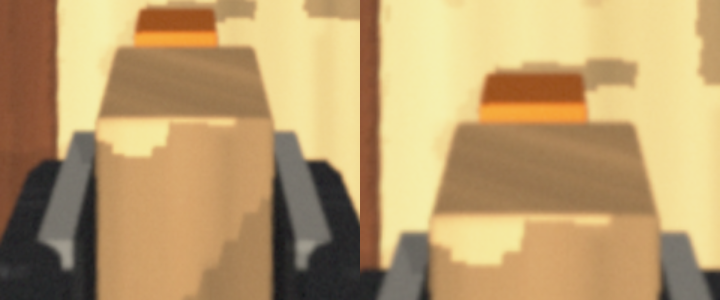

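```bash
python3 - <<'E'
from h import *
print(rel(568.2,137.3,61,-.057))
E
```

```text
([4.31, 0.3, 10.2], -0.005)
```

Request:
play_rows --motion '[[0.2,[2,0.3,1],0],[0.2,[4.3,0.3,3],0],[0.2,[4.3,0.3,6],0],[0.2,[4.3,0.3,8.5],0],[0.2,[4.3,0.3,10],0],[0.2,[4.3,0.3,10],0],[0.2,[4.3,0.3,10],0]]'

```text
t: 6.57
tcp_pos: [568.2, 136.7, 63.1]
tcp_rot: [0.729, 0.684, -0.001, -0.001]
ft_force: [-0.2, 0.0, -0.1]
width: 28.8
finger_force: 60.1
```

```bash
python3 - <<'E'
from h import *
c=wrist();o=env.get_obs();print({k:np.round(o[k],3) for k in["t","tcp_pos","tcp_rot","ft_force","width","finger_force"]})
np.savez("w5.npz",**c);m=R.from_quat(o["tcp_rot"]).as_matrix()
def tool(z,s=6):
    X,Y=np.meshgrid(np.arange(75,10,-1/s),np.arange(30,-30,-1/s),indexing="ij")
    P=o["tcp_pos"]+np.c_[X.ravel(),Y.ravel(),np.full(X.size,z)]@m.T
    p=project(c,P).astype(np.float32)
    return cv2.remap(c["color"],p[:,0].reshape(X.shape),p[:,1].reshape(X.shape),cv2.INTER_LINEAR)[:,:,::-1]
z=o["tcp_pos"][2]
cv2.imwrite("pics/o5.png",np.hstack([tool(z-20),tool(31.5)]))
E
```

```text
{'t': np.float64(6.617), 'tcp_pos': array([569.492, 137.062,  64.567]), 'tcp_rot': array([0.729, 0.685, 0.   , 0.   ]), 'ft_force': array([ 0.395, -0.162, -0.366]), 'width': np.float64(28.558), 'finger_force': np.float64(60.109)}
```

View pics/o5.png

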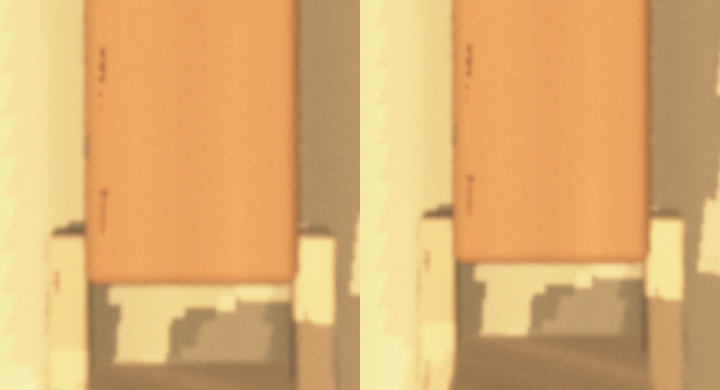

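```bash
python3 - <<'E'
import cv2
a=cv2.imread("pics/o5.png").astype(int)
for r in (350,365,380): print(r,[(i-360,a[r-3:r+4,i].mean(0).astype(int).tolist()) for i in range(440,480,3)],"\n   ",[(i-360,a[r-3:r+4,i].mean(0).astype(int).tolist()) for i in range(630,665,3)])
import numpy as np
c=np.load("w5.npz")["color"][:,:,::-1][200:400,210:430];cv2.imwrite("pics/w5c.png",cv2.resize(c,(660,600),interpolation=cv2.INTER_CUBIC))
E
```

```text
350 [(80, [159, 231, 245]), (83, [157, 229, 245]), (86, [152, 225, 244]), (89, [147, 220, 243]), (92, [132, 200, 235]), (95, [103, 156, 199]), (98, [84, 125, 160]), (101, [82, 122, 157]), (104, [83, 123, 157]), (107, [81, 121, 156]), (110, [81, 120, 156]), (113, [80, 119, 155]), (116, [82, 121, 157]), (119, [82, 122, 157])] 
    [(270, [82, 120, 154]), (273, [81, 120, 154]), (276, [80, 119, 153]), (279, [79, 117, 150]), (282, [75, 110, 143]), (285, [74, 109, 141]), (288, [85, 128, 164]), (291, [97, 147, 189]), (294, [104, 156, 202]), (297, [104, 157, 203]), (300, [104, 157, 202]), (303, [105, 157, 204])]
365 [(80, [149, 222, 244]), (83, [147, 219, 244]), (86, [144, 216, 244]), (89, [139, 209, 242]), (92, [117, 179, 224]), (95, [95, 143, 185]), (98, [84, 125, 160]), (101, [79, 118, 153]), (104, [82, 120, 154]), (107, [81, 120, 154]), (110, [81, 120, 154]), (113, [81, 120, 155]), (116, [81, 120, 156]), (119, [82, 120, 157])] 
    [(270, [83, 126, 164]), (273, [85, 126, 164]), (276, [85, 125, 162]), (279, [84, 124, 160]), (282, [82, 122, 158]), (285, [83, 125, 160]), (288, [89, 134, 171]), (291, [98, 147, 190]), (294, [103, 155, 201]), (297, [105, 157, 204]), (300, [105, 158, 205]), (303, [105, 157, 204])]
380 [(80, [145, 217, 244]), (83, [144, 216, 244]), (86, [139, 211, 242]), (89, [122, 185, 228]), (92, [98, 148, 191]), (95, [85, 126, 161]), (98, [81, 119, 154]), (101, [81, 118, 152]), (104, [79, 118, 151]), (107, [79, 118, 151]), (110, [80, 117, 151]), (113, [79, 116, 150]), (116, [78, 116, 149]), (119, [78, 116, 150])] 
    [(270, [86, 129, 166]), (273, [87, 129, 167]), (276, [88, 129, 168]), (279, [88, 131, 169]), (282, [88, 131, 169]), (285, [88, 131, 170]), (288, [89, 134, 173]), (291, [94, 141, 183]), (294, [101, 151, 195]), (297, [103, 154, 201]), (300, [104, 156, 203]), (303, [105, 158, 204])]
```

View pics/w5c.png

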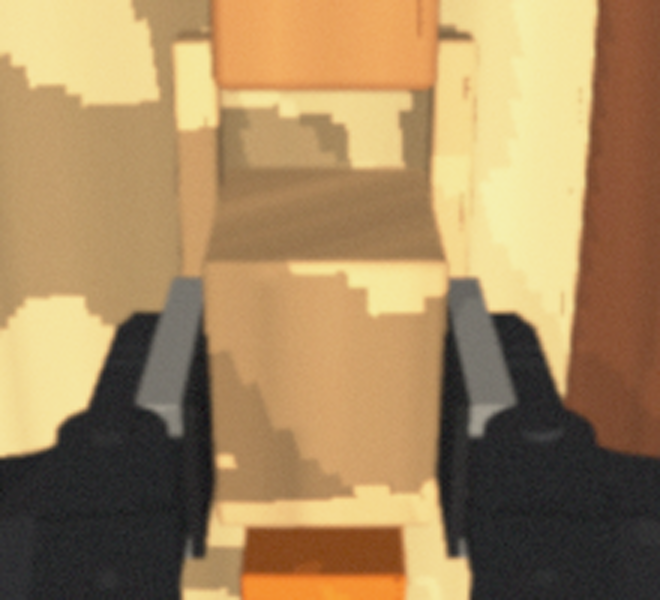

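The piece's front edge (px 220–431, centre 325.5) lines up with the channel (218–436, centre 327) to about 0.2 mm. I'll move forward 11 mm and then down.

Request:
play_rows --motion '[[0.2,[1.1,0,0],0],[0.2,[1.1,0,0],0],[0.2,[1.1,0,0.8],0],[0.2,[1.1,0,1.4],0],[0.2,[1.1,0,1.8],0],[0.2,[1.1,0,1.8],0],[0.2,[1.1,0,1.8],0]]'

```text
t: 7.2
tcp_pos: [569.2, 149.1, 45.3]
tcp_rot: [0.728, 0.685, -0.001, -0.0]
ft_force: [-0.5, -0.3, 0.4]
width: 28.5
finger_force: 60.1
```

```bash
python3 - <<'E'
from h import *
for i in range(3):
    c=wrist();o=env.get_obs();print({k:np.round(o[k],3) for k in["t","tcp_pos","tcp_rot","ft_force","width"]})
cv2.imwrite("pics/w6c.png",cv2.resize(c["color"][200:400,210:430,::-1],(660,600),interpolation=cv2.INTER_CUBIC))
E
```

```text
{'t': np.float64(7.25), 'tcp_pos': array([569.541, 149.158,  45.698]), 'tcp_rot': array([ 0.728,  0.685, -0.   , -0.   ]), 'ft_force': array([-0.122, -0.679,  0.968]), 'width': np.float64(28.846)}
{'t': np.float64(7.3), 'tcp_pos': array([569.77 , 149.157,  45.971]), 'tcp_rot': array([ 0.728,  0.685, -0.   , -0.   ]), 'ft_force': array([-0.367, -0.16 , -1.033]), 'width': np.float64(28.744)}
{'t': np.float64(7.35), 'tcp_pos': array([569.926, 149.228,  46.181]), 'tcp_rot': array([0.728, 0.685, 0.   , 0.   ]), 'ft_force': array([ 0.497,  0.192, -0.092]), 'width': np.float64(29.01)}
```

View pics/w6c.png

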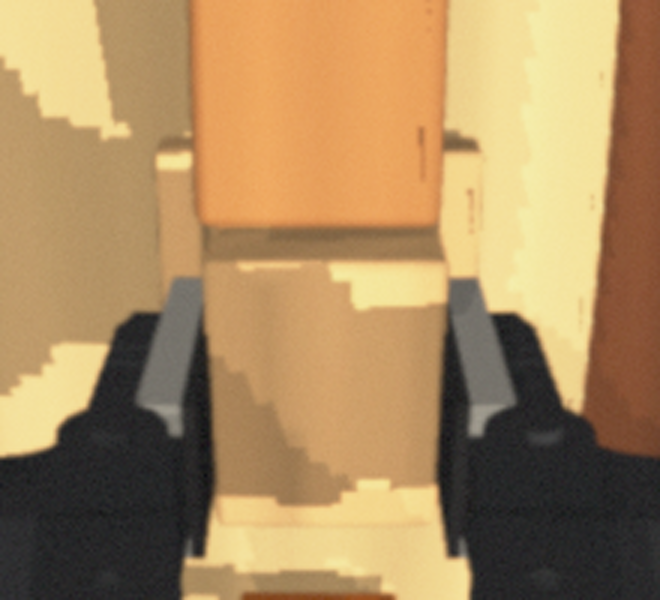

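The gap to the arm is about 4 mm and the piece sits about 0.8 mm to the right, inside the rails. I'll trim the position and then release.

Request:
play_rows --motion '[[0.2,[0,-0.07,0.1],0],[0.2,[0,-0.07,0.22],0],[0.2,[0,-0.07,0.22],0],[0.2,[0,-0.07,0.22],0],[0.45,[0,-0.07,0.22],0],[0.45,[0,-0.07,0.22],0],[0.45,[0,-0.07,0.22],0],[0.45,[0,-0.07,0.22],0]]'

```text
t: 8.02
tcp_pos: [569.2, 149.3, 43.9]
tcp_rot: [0.728, 0.685, 0.0, 0.0]
ft_force: [-0.8, 0.0, -0.2]
width: 38.6
finger_force: 0.0
```

Request:
play_rows --motion '[[0.45,[0,0,-0.5],0],[0.45,[0,0,-2],0],[0.45,[0,0,-5],0],[0.45,[0,0,-9],0],[0.45,[-5,0,-9],0],[0.45,[-5,0,-9],0],[0.45,[-5,0,-9],0],[0.45,[-5,0,-9],0]]'

```text
t: 8.68
tcp_pos: [565.9, 99.2, 134.0]
tcp_rot: [0.729, 0.685, 0.0, -0.0]
ft_force: [-0.1, -0.3, -0.2]
width: 38.3
finger_force: 0.0
```

```bash
python3 - <<'E'
from h import *
c=wrist();o=env.get_obs();print({k:np.round(o[k],3) for k in["t","tcp_pos","tcp_rot","ft_force","width"]})
np.savez("w7.npz",**c)
cv2.imwrite("pics/w7c.png",cv2.resize(c["color"][100:400,120:520,::-1],(800,600),interpolation=cv2.INTER_CUBIC))
E
```

```text
{'t': np.float64(8.733), 'tcp_pos': array([565.705,  99.751, 133.574]), 'tcp_rot': array([ 0.729,  0.685, -0.   , -0.   ]), 'ft_force': array([ 0.599, -0.066,  0.316]), 'width': np.float64(38.708)}
```

View pics/w7c.png

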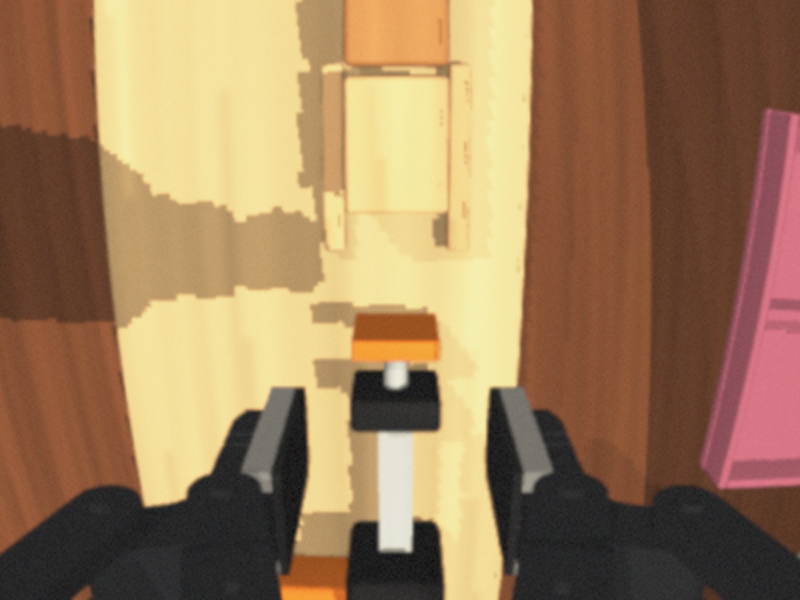

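The piece stands straight in the nest with a gap of about 3.5 mm, and the jaw is clear behind it. Next is the trigger, with shut fingers pushing from its +y side.

```bash
python3 - <<'E'
from h import *
print(rel(500,27,39,-.057))
E
```

```text
([-7.67, -6.1, 9.46], -0.005)
```

Request:
play_rows --motion '[[0,[-7.7,-6.1,0],0],[0,[-7.7,-6.1,0],0],[0,[-7.7,-6.1,0],0],[0,[-7.7,-6.1,3],0],[0,[-7.7,-6.1,6],0],[0,[-7.7,-6.1,9],0],[0,[-7.7,-6.1,9.4],0],[0,[-7.7,-6.1,9.4],0],[0,[-7.7,-6.1,9.4],0]]'

```text
t: 9.48
tcp_pos: [500.8, 26.8, 40.4]
tcp_rot: [0.728, 0.686, -0.0, -0.0]
ft_force: [0.4, 0.2, 0.7]
width: 0.1
finger_force: 0.0
```

Request:
play_rows --motion '[[0,[-1,0,0],0],[0,[-2,0,0],0],[0,[-3,0,0],0],[0,[-3.5,0,0],0],[0,[-4,0,0],0],[0,[-4,0,0],0],[0,[-4,0,0],0],[0,[-4,0,0],0]]'

```text
t: 10.15
tcp_pos: [499.2, -14.2, 41.0]
tcp_rot: [0.729, 0.685, 0.001, 0.001]
ft_force: [2.0, 4.3, 3.2]
width: -0.1
finger_force: 2.1
```

```bash
cat >> h.py <<'E'
def st(n=3):
    "mean of n readings; TCP and force in jig axes; jaw front y by piece/jaw colours is done elsewhere"
    a=-.057;Q=np.array([[np.cos(a),-np.sin(a)],[np.sin(a),np.cos(a)]]);L=[]
    for i in range(n):
        env.capture("top");o=env.get_obs();L.append(np.r_[(o["tcp_pos"][:2]-[564,58.5])@Q,o["tcp_pos"][2],o["ft_force"][:2]@Q,o["ft_force"][2]])
    print("t",round(float(o["t"]),2),"jig tcp, force",np.mean(L,0).round(2),"F",[x[4].round(1) for x in L])
E
python3 -c "
from h import *
st()"
```

```text
t 10.3 jig tcp, force [-60.96 -76.09  40.58   1.5    3.98   2.43] F [np.float64(4.1), np.float64(3.7), np.float64(4.1)]
```

Request:
play_rows --motion '[[0,[-0.5,0,0],0],[0,[-0.9,0,0],0],[0,[-0.9,0,0],0],[0,[-0.9,0,0],0]]'

```text
t: 10.63
tcp_pos: [498.0, -22.4, 40.3]
tcp_rot: [0.728, 0.685, 0.001, 0.0]
ft_force: [1.9, 5.6, 5.0]
width: -0.2
finger_force: 3.1
```

```bash
python3 -c "
from h import *
st()
# jaw: orange pixels in top view along clamp line, to jig y at z=44
c=env.capture('top');np.savez('t8.npz',**c)
a=-.057;Q=np.array([[np.cos(a),-np.sin(a)],[np.sin(a),np.cos(a)]])
ys=np.arange(20,80,.5)
W=(Q@np.c_[np.zeros(len(ys)),ys].T).T+[564,58.5]
p=project(c,np.c_[W,np.full(len(W),44)])
s=cv2.remap(c['color'],p[None,:,0].astype('f'),p[None,:,1].astype('f'),1)[0]
for y,v in zip(ys[::4],s[::4]): print(y,v.tolist())
"
```

```text
t 10.78 jig tcp, force [-61.32 -84.5   40.26   0.95   5.39   5.27] F [np.float64(5.4), np.float64(5.2), np.float64(5.6)]
20.0 [158, 87, 70]
22.0 [169, 92, 72]
24.0 [172, 95, 76]
26.0 [171, 96, 75]
28.0 [174, 112, 86]
30.0 [193, 138, 100]
32.0 [222, 162, 95]
34.0 [245, 177, 76]
36.0 [255, 188, 78]
38.0 [254, 197, 106]
40.0 [249, 211, 145]
42.0 [254, 226, 165]
44.0 [253, 225, 165]
46.0 [251, 221, 163]
48.0 [250, 221, 163]
50.0 [250, 220, 162]
52.0 [251, 220, 161]
54.0 [251, 220, 162]
56.0 [250, 219, 161]
58.0 [250, 219, 162]
60.0 [251, 220, 163]
62.0 [249, 218, 160]
64.0 [242, 210, 154]
66.0 [223, 191, 136]
68.0 [187, 155, 105]
70.0 [177, 145, 96]
72.0 [204, 174, 118]
74.0 [238, 211, 150]
76.0 [254, 231, 170]
78.0 [255, 236, 174]
```

```bash
cat >> h.py <<'E'
def jaw(c):
    "jig y of jaw front, top view (own scale, relative)"
    a=-.057;Q=np.array([[np.cos(a),-np.sin(a)],[np.sin(a),np.cos(a)]])
    ys=np.arange(10,112,.25);acc=0
    for x in np.arange(-8,9,2.):
        W=(Q@np.c_[np.full(len(ys),x-2.6),ys-2.6].T).T+[564,58.5]
        p=project(c,np.c_[W,np.full(len(W),44)]).astype('f')
        s=cv2.remap(c['color'],p[None,:,0],p[None,:,1],1)[0].astype(float);acc=acc+s[:,0]-s[:,2]
    k=acc/9;k=k-np.median(k);m=k>35
    return "jaw orange y %.1f..%.1f n %d, max %.0f"%(ys[m].min(),ys[m].max(),m.sum(),k.max())
E
python3 - <<'E'
from h import *
c=dict(np.load("t8.npz"));print(jaw(c))
d=dict(c);d["color"]=cv2.imread("pics/top1.png")[:,:,::-1].copy();print("start",jaw(d))
E
```

```text
jaw orange y 34.0..41.8 n 32, max 94
start jaw orange y 25.8..33.0 n 30, max 94
```

Request:
play_rows --motion '[[0,[1.5,0,0],0],[0,[3,0,0],0],[0,[3,0,0],0],[0,[3,0,0],0],[0,[1.5,0,0],0],[0,[0.5,0,0],0],[0,[-0.15,0,0],0],[0,[-0.15,0,0],0],[0,[-0.15,0,0],0],[0,[-0.15,0,0],0]]'

```text
t: 11.67
tcp_pos: [496.5, -24.3, 39.3]
tcp_rot: [0.729, 0.685, -0.0, -0.001]
ft_force: [-0.4, 4.3, 0.7]
width: 0.3
finger_force: 2.7
```

```bash
python3 -c "
from h import *
st();print(jaw(env.capture('top')))"
```

```text
t 11.82 jig tcp, force [-6.266e+01 -8.643e+01  3.930e+01 -1.700e-01  5.430e+00 -4.000e-02] F [np.float64(6.0), np.float64(4.9), np.float64(5.4)]
jaw orange y 40.2..48.0 n 32, max 97
```

Request:
play_rows --motion '[[0,[1.5,0,0],0],[0,[3.2,0,0],0],[0,[3.2,0,0],0],[0,[3.2,0,0],0],[0,[1.5,0,0],0],[0,[0.5,0,0],0],[0,[-0.05,0,0],0],[0,[-0.05,0,0],0],[0,[-0.05,0,0],0],[0,[1.5,0,0],0],[0,[3.2,0,0],0],[0,[3.2,0,0],0],[0,[3.2,0,0],0],[0,[1.5,0,0],0],[0,[0.5,0,0],0],[0,[-0.05,0,0],0],[0,[-0.05,0,0],0],[0,[-0.05,0,0],0]]'

```text
t: 13.37
tcp_pos: [497.1, -24.8, 39.7]
tcp_rot: [0.729, 0.685, 0.001, -0.001]
ft_force: [1.1, 7.7, 0.5]
width: -0.1
finger_force: 3.7
```

```bash
python3 -c "
from h import *
st();print(jaw(env.capture('top')))"
```

```text
t 13.52 jig tcp, force [-62.06 -87.01  39.74  -0.15   6.9    0.19] F [np.float64(6.9), np.float64(7.3), np.float64(6.5)]
jaw orange y 50.2..58.2 n 33, max 100
```

Request:
play_rows --motion '[[0,[1.5,0,0],0],[0,[3.3,0,0],0],[0,[3.3,0,0],0],[0,[3.3,0,0],0],[0,[1.5,0,0],0],[0,[0.5,0,0],0],[0,[-0.1,0,0],0],[0,[-0.1,0,0],0],[0,[-0.1,0,0],0]]'

```text
t: 14.32
tcp_pos: [497.2, -24.9, 39.8]
tcp_rot: [0.729, 0.684, 0.001, -0.001]
ft_force: [1.1, 12.1, 0.9]
width: -0.1
finger_force: 6.0
```

```bash
python3 -c "
from h import *
st();print(jaw(env.capture('top')))"
```

```text
t 14.47 jig tcp, force [-61.98 -87.11  39.82   0.6   11.31   1.21] F [np.float64(11.5), np.float64(11.2), np.float64(11.2)]
jaw orange y 55.2..63.2 n 33, max 100
```

Request:
play_rows --motion '[[0,[1.5,0,0],0],[0,[3.3,0,0],0],[0,[3.3,0,0],0],[0,[3.3,0,0],0],[0,[1.5,0,0],0],[0,[0.5,0,0],0],[0,[0.1,0,0],0],[0,[0.1,0,0],0],[0,[0.1,0,0],0],[0,[1.5,0,0],0],[0,[3.3,0,0],0],[0,[3.3,0,0],0],[0,[3.3,0,0],0],[0,[1.8,0,0],0],[0,[0.8,0,0],0],[0,[0.1,0,0],0],[0,[0.1,0,0],0],[0,[0.1,0,0],0]]'

```text
t: 16.02
tcp_pos: [497.2, -24.9, 39.8]
tcp_rot: [0.729, 0.685, 0.001, -0.001]
ft_force: [0.8, 7.4, 1.8]
width: 0.1
finger_force: 3.9
```

```bash
python3 -c "
from h import *
st();print(jaw(env.capture('top')))"
```

```text
t 16.17 jig tcp, force [-61.94 -87.    39.83  -0.15   7.11   0.69] F [np.float64(7.7), np.float64(6.7), np.float64(7.0)]
jaw orange y 69.0..77.2 n 34, max 105
```

Request:
play_rows --motion '[[0,[1.5,0,0],0],[0,[3.2,0,0],0],[0,[3.2,0,0],0],[0,[3.2,0,0],0],[0,[3.2,0,0],0],[0,[2.2,0,0],0],[0,[1.6,0,0],0],[0,[1.6,0,0],0],[0,[1.6,0,0],0]]'

```text
t: 16.97
tcp_pos: [498.3, -9.5, 39.9]
tcp_rot: [0.729, 0.685, 0.0, -0.0]
ft_force: [-0.1, 2.3, 0.5]
width: -0.1
finger_force: 1.6
```

```bash
python3 -c "
from h import *
st();print(jaw(env.capture('top')))"
```

```text
t 17.12 jig tcp, force [-61.76 -71.29  39.85  -0.11   2.78   0.8 ] F [np.float64(2.9), np.float64(2.8), np.float64(2.7)]
jaw orange y 67.8..76.5 n 36, max 106
```

Request:
play_rows --motion '[[0,[-0.2,0,0],0],[0,[-0.4,0,0],0],[0,[-0.4,0,0],0],[0,[-0.4,0,0],0]]'

```text
t: 17.5
tcp_pos: [498.1, -12.2, 39.9]
tcp_rot: [0.728, 0.685, 0.0, -0.0]
ft_force: [0.4, 6.6, 0.0]
width: 0.1
finger_force: 2.9
```

```bash
python3 -c "
from h import *
st();print(jaw(env.capture('top')))"
```

```text
t 17.65 jig tcp, force [-61.79 -74.27  39.86  -0.32   5.32   0.67] F [np.float64(5.5), np.float64(5.4), np.float64(5.1)]
jaw orange y 68.5..77.2 n 36, max 105
```

Request:
play_rows --motion '[[0,[-0.2,0,0],0],[0,[-0.4,0,0],0],[0,[-0.5,0,0],0],[0,[-0.5,0,0],0],[0,[-0.5,0,0],0]]'

```text
t: 18.12
tcp_pos: [497.8, -16.6, 39.9]
tcp_rot: [0.728, 0.685, 0.001, -0.001]
ft_force: [0.8, 8.8, 1.4]
width: -0.1
finger_force: 4.2
```

```bash
python3 -c "
from h import *
st();print(jaw(env.capture('top')))"
```

```text
t 18.27 jig tcp, force [-61.81 -78.69  39.87   0.35   7.79   0.55] F [np.float64(7.1), np.float64(8.3), np.float64(8.0)]
jaw orange y 69.0..77.2 n 34, max 103
```

Request:
play_rows --motion '[[0,[-0.2,0,0],0],[0,[-0.4,0,0],0],[0,[-0.5,0,0],0],[0,[-0.5,0,0],0],[0,[-0.5,0,0],0]]'

```text
t: 18.73
tcp_pos: [497.5, -20.9, 39.9]
tcp_rot: [0.728, 0.685, 0.001, -0.001]
ft_force: [0.4, 10.5, 0.7]
width: 0.2
finger_force: 5.6
```

```bash
python3 -c "
from h import *
st(4);print(jaw(env.capture('top')))"
```

```text
t 18.93 jig tcp, force [-61.87 -83.08  39.88   0.14  11.16   1.29] F [np.float64(11.0), np.float64(11.1), np.float64(11.6), np.float64(10.9)]
jaw orange y 69.0..77.2 n 34, max 104
```

Request:
play_rows --motion '[[0,[-0.1,0,0],0],[0,[-0.22,0,0],0],[0,[-0.22,0,0],0],[0,[-0.22,0,0],0],[0,[-0.22,0,0],0]]'

```text
t: 19.4
tcp_pos: [497.4, -22.8, 39.9]
tcp_rot: [0.728, 0.685, 0.001, -0.001]
ft_force: [0.9, 12.4, 0.7]
width: 0.1
finger_force: 6.3
```

```bash
python3 -c "
from h import *
st(5);print(jaw(env.capture('top')))
w=wrist();a=-.057;Q=np.array([[np.cos(a),-np.sin(a)],[np.sin(a),np.cos(a)]])
# brightness profile along the clamp line at z=48 (wrist): gap piece/arm?
c=env.capture('top');ys=np.arange(60,130,2.)
W=(Q@np.c_[np.full(len(ys),-2.6),ys-2.6].T).T+[564,58.5]
p=project(c,np.c_[W,np.full(len(W),48)]).astype('f')
s=cv2.remap(c['color'],p[None,:,0],p[None,:,1],1)[0]
print([(y,v.tolist()) for y,v in zip(ys,s)])"
```

```text
t 19.65 jig tcp, force [-61.88 -84.97  39.87   0.28  12.31   1.95] F [np.float64(11.7), np.float64(12.4), np.float64(12.2), np.float64(11.8), np.float64(13.4)]
jaw orange y 69.0..77.5 n 35, max 103
[(np.float64(60.0), [189, 183, 165]), (np.float64(62.0), [221, 215, 197]), (np.float64(64.0), [221, 214, 195]), (np.float64(66.0), [210, 197, 176]), (np.float64(68.0), [211, 168, 125]), (np.float64(70.0), [237, 171, 78]), (np.float64(72.0), [252, 178, 65]), (np.float64(74.0), [249, 175, 71]), (np.float64(76.0), [236, 179, 98]), (np.float64(78.0), [238, 203, 138]), (np.float64(80.0), [252, 226, 164]), (np.float64(82.0), [255, 232, 169]), (np.float64(84.0), [255, 232, 169]), (np.float64(86.0), [255, 231, 169]), (np.float64(88.0), [255, 231, 169]), (np.float64(90.0), [255, 232, 170]), (np.float64(92.0), [255, 233, 171]), (np.float64(94.0), [255, 234, 171]), (np.float64(96.0), [255, 236, 174]), (np.float64(98.0), [255, 238, 175]), (np.float64(100.0), [255, 238, 175]), (np.float64(102.0), [255, 237, 174]), (np.float64(104.0), [255, 237, 174]), (np.float64(106.0), [255, 237, 173]), (np.float64(108.0), [255, 236, 173]), (np.float64(110.0), [255, 237, 174]), (np.float64(112.0), [255, 236, 173]), (np.float64(114.0), [251, 228, 166]), (np.float64(116.0), [241, 207, 143]), (np.float64(118.0), [236, 188, 120]), (np.float64(120.0), [240, 181, 108]), (np.float64(122.0), [242, 181, 106]), (np.float64(124.0), [242, 182, 108]), (np.float64(126.0), [243, 184, 111]), (np.float64(128.0), [244, 184, 110])]
```

```bash
python3 -c "
from station import env
print(env.hand_in())"
```

```text
the job is handed in; nothing more can be done
None
```

I handed the job in with the 30 mm piece home against the arm and the trigger held at about 12 N, which I work out to be about 14 N of clamping; the hand-in gave no verdict, and I viewed 11 pictures, one over the limit of 10.

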